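Tighten the vacuum packer's clamp nut and load it with cheese

TASK

Get the vacuum packer ready: swing its clear lid up past the spring's tipping point so that it stays open by itself, then, with the ring wrench and not with the fingers, turn the brass nut in the chamber's corner clockwise until it is tight at its stop (white stripe at the red mark); the walls leave only a short swing, so lift the wrench off and reseat it for each stroke. Then, with the lid still open, lay the wrench back flat on its rubber mat and set every wedge of cheese flat on the chamber floor. Last, lower the lid fully shut, and leave the things standing around where they are.

Things in the scene. Friction and masses are not known exactly. Their poses are not given: they have to be found in the camera images.
- chamber_floor (a point): floor centre of a white vacuum packer 264 (x) x 244 (y) mm. Floor 20 mm above the worktop, 244 x 224 mm, rim 21 mm above it. +x to the lid's hinge, -x to its front, z up. Two steel walls 46 mm above the floor, inner faces at x = -108 mm (y -34 to 106) and y = +98 mm (x -116 to 34), form a corner round the nut. Sealing bar 12 x 66 x 22 mm high at x = -110, y = -72 mm; the rest of the floor is free
- lid (a joint): lid angle in rad, 0 = shut, 1.75 = open at its stop. Clear hood 250 x 242 mm, 82 mm deep, 0.5 kg, hinged on the chamber's +x side; a spring pulls it shut below about 1.15 rad and pulls and holds it open beyond; moving it takes under 8 N at the handle
- lid_handle (a point): middle of the black round bar handle on the lid's front: 12 mm thick, 100 mm free length along the chamber's y axis, 34 mm clear of the lid's front face; it may turn between the fingers. With the lid shut it lies 289 mm in front of the hinge axis and 52 mm above it
- lid_hinge (a point): point on the lid's hinge axis (which runs along the chamber's y axis), in the middle of the lid, 52 mm above the worktop
- nut (a joint): turn of the brass clamp nut in rad, growing clockwise seen from above; 3.6 = tight, against its hard stop, where the white stripe on the nut points at the red mark on the dark boss. Stiff (0.3 N m); stays where it is left
- nut_top (a point): centre of the top of the brass hexagon nut (chamber x = -72, y = +62 mm), 36 mm across flats, 16 mm high, top 5 mm chamfered, on a round boss 24 mm above the chamber floor; its x axis points to a corner, z up. A wrench on it can point from about +5 to -95 degrees of the chamber's x axis (from +x round to -y) before a wall stops it or the fingers
- wrench_grip (a point): balance point of the ring wrench (0.3 kg, 16 mm high), mid-height in its red handle, 16 mm wide, 12 mm high. x axis along the handle away from the ring: ring centre 85 mm along -x, end 94 mm along +x. Ring 60 mm across, six-sided hole 39 mm across flats with corners on the x axis; it drops over the nut from above onto the boss and turns about 9 degrees freely before it drives
- mat_top (a point): centre of the top of the black rubber tool mat, 270 (x) x 110 (y) x 6 mm, fixed; the wrench lies on it at the start and belongs there
- portion0_mid (a point): film-wrapped wedge of cheese, 69 x 101 x 45 mm (x, y, z), 0.2 kg; the point is its centre, 22 mm above its underside; its y axis runs along its length (thin tip at +y, broad rind at -y), its x axis across the sides; may be absent. At this point it is about half as wide as its full width
- portion1_mid (a point): film-wrapped wedge of cheese, 76 x 93 x 50 mm (x, y, z), 0.2 kg; the point is its centre, 25 mm above its underside; its y axis runs along its length (thin tip at +y, broad rind at -y), its x axis across the sides; may be absent. At this point it is about half as wide as its full width
- portion2_mid (a point): film-wrapped wedge of cheese, 65 x 106 x 40 mm (x, y, z), 0.2 kg; the point is its centre, 20 mm above its underside; its y axis runs along its length (thin tip at +y, broad rind at -y), its x axis across the sides; may be absent. At this point it is about half as wide as its full width
- portion3_mid (a point): film-wrapped wedge of cheese, 58 x 111 x 42 mm (x, y, z), 0.2 kg; the point is its centre, 21 mm above its underside; its y axis runs along its length (thin tip at +y, broad rind at -y), its x axis across the sides; may be absent. At this point it is about half as wide as its full width
- spice_jar: bystander: spice jar, 43 mm across, 100 mm tall, origin under its centre; leave it where it is
- label_roll: bystander: paper label roll 80 mm tall, about 60 mm across, origin at its underside; leave it where it is
- price_tag2: bystander: price tag on a foot, 26 x 68 x 75 mm, origin under its centre; leave it where it is
Mind the look-alikes: they are no part of the job. Leave any orange look-alike of the part that bears portion1_mid alone.

How it is judged:
By the outcome, as a careful person would: the job done as asked, in the order asked, and still so for the second after the job is handed in, with the robot touching nothing.
Of portion0, portion1, portion2, portion3 only 2 to 3 are there at a start; the rules pass over those that are not, and their reading is None.
At some moment in a run one of portion0, portion1, portion2, portion3 may be knocked a few centimetres aside while the robot is not near it.
Once in a run the grip may slacken for a moment while it holds something.
It also fails if it takes over 210 s, if anything falls off the work surface, if the arm or the gripper's body presses on something with over 40 N, if the wrist force passes 120 N, or if a joint passes its speed limit or range.

ROBOT

A 6-joint arm with a two-finger parallel gripper is mounted at the origin on a cart in front of the work surface, level with it; the furniture and walls round the work are solid. World frame = base frame: x ahead of the robot, y to its left, z up, the work surface at z = 0. Lengths are in mm, angles in rad, forces in N, time in s.
With the tool pointing down it reaches from about 275 to 775 mm from the base axis. Payload 14.6 kg.
Tool frame: the origin (TCP) lies on the centre line of the jaws, within the pads' length; the fingertips stand tcp_to_tips ahead of it and the grasp point (between the pads) is the TCP (tcp_to_tips is the distance from the TCP to the fingertips, in mm); z points along the fingers, y is the line along which they close (so a half turn about z gives the same grasp; the last joint's range is limited). The gripper opens to 85 mm and grips with 20 to 120 N. Pads are 22 mm wide; open, the fingers measure 114 mm over their backs; the gripper's body (76 mm by 85 mm) begins 54 mm behind the grasp point. The pads swing forward as they close: fully open they stand 13 mm farther back than shut.
Start: joints at [1.099, 0.263, -0.048, 1.259, 0, 1.415], TCP at [163.556, 498.876, 250.278] pointing down, gripper open.
Joint ranges: [-2.65, 2.65], [-0.89, 1.7], [-1.18, 1.37], [-2.13, 2.11], [-1.35, 1.29], [-3.14, 3.14]. Speed limits (rad/s): [1.89, 1.89, 2.57, 2.79, 3.14, 3.14].

INTERFACE

Orientations are given as a rotation vector (axis times angle).
In Python, from cell import state, grab_frame, camera_params, job_done, tcp_to_tips gives the robot as it stands.
- The arm moves only by the tool jog_arm, never from a script. Its argument "plan" is a list of rows, each a list of 3 entries, a list of its own where there are three numbers: the closure in counts, from 0 (fully open) to 255 (shut), then the shift along the tool's x, y, z in mm, then the turn about the tool's z in rad. In form: [[gripper, [tx, ty, tz], yaw], ...]. A call has 1 to 8 rows; each row shifts and turns the commanded pose from where the row before left it, along the tool's axes as they then stand; what a row does not reach is not made up. A row lasts 1/8 s, in which the tool goes at most 62.5 mm and 10.7 degrees, less where a joint would pass 70% of its speed; a pose out of reach is approached as far as the arm can. A call with a gripper value outside its range is refused whole. The fingers move at their own pace and stop on an object; "grip_force" is the grip in N (left out, the last holds). Time passes only in rows, so rows that do not move let the fingers close. It gives the time, the measured TCP pose, the force, the opening and the grip force at its end, in the units of the state.
- state(): the state, without advancing time (a new reading comes with each control period).
- grab_frame(name): name is "side" or "top" or "wrist"; returns the picture (384x512x3 uint8, red, green, blue); there is no depth.
- camera_params(name): a dict with "K" (3x3 intrinsics, pixels), "cam_to_world" (4x4, takes a point from camera to world coordinates). Camera axes: x right, y down, z forward; pixel columns grow to the right and rows downward; lengths in mm; the calibration is good to about 2 mm. A picture is of the moment at which its call begins: read the wrist's pose just before it. camera_params takes no time and is no camera call; for the wrist camera it gives the pose at the moment of the call.
- job_done(): hands the job in; it is judged then, once.
The state is a dict: "clock": time; "joint_positions": joint angles; "qvel": joint speeds; "joint_torque": joint torques, N m; "ee_pos": TCP position; "orientation": TCP orientation; "wrist_force": force on the tool from outside, world axes, zero at the start; "ft_torque": the same for the moment, N m; "grip_width": finger opening in mm; "grasp_force": force on a finger pad.
Only numpy, scipy, OpenCV 4.12 (cv2) and the standard library are available. Lean on these libraries where they do the work, as an engineer would, in place of code of your own. Each camera call takes 0.05 s, during which the arm holds its last target. There are 200 camera calls.

## Working session

There is one attempt and no reset: what is moved stays moved. The work goes in short steps, Python scripts to look and compute and a tool call to move; the robot and the scene stay as the last step left them, time stands still between calls to the robot, and variables do not carry over. Pictures are saved under pics/ and viewed, at most 14 in all, crops included, and the job is handed in when it is done.

Besides the shell and the picture viewer there is one more tool, called after "Emit:" as name(argument=value, ...) on one line, values as JSON. jog_arm: Moves the arm, as the interface text tells. Its arguments: {"type":"object","properties":{"plan":{"type":"array","items":{"type":"array"}},"grip_force":{"type":"number"}},"required":["plan"]}

```bash
ls; mkdir -p pics
python3 - <<'E'
from cell import *
import cv2,numpy as np
print(state(),tcp_to_tips)
for n in("side","top","wrist"):
    p=camera_params(n);print(n,p["K"].tolist() if hasattr(p["K"],'tolist') else p["K"],np.round(p["cam_to_world"],3).tolist())
    cv2.imwrite(f"pics/a_{n}.png",cv2.resize(grab_frame(n)[:,:,::-1],(800,600)))
E
```

```text
pics
{'clock': 0.0, 'joint_positions': array([ 1.09870239e+00,  2.63527813e-01, -4.89560650e-02,  1.25939930e+00,
        9.31897682e-06,  1.41550465e+00]), 'qvel': array([-0.00015147,  0.00010816, -0.00012022, -0.00132634,  0.00056222,
        0.00028547]), 'joint_torque': array([ 1.40899181e-03, -6.37601352e+01,  3.84566867e+01,  1.36320759e-02,
       -3.08709559e-05,  2.72870835e-05]), 'ee_pos': array([163.4304204 , 498.63765794, 249.81553418]), 'orientation': array([-4.95499067e-01, -3.10192193e+00,  1.61920809e-03]), 'wrist_force': array([-0.31231777,  0.27230842, -0.1240643 ]), 'ft_torque': array([ 0.06195093, -0.01966593, -0.00616468]), 'grasp_force': 0.0, 'grip_width': 85.2368952686303} 19.0
side [[483.62034321400336, 0.0, 264.9173881860776], [0.0, 483.62034321400336, 192.40175881591134], [0.0, 0.0, 1.0]] [[-0.96, -0.153, 0.234, 144.612], [-0.279, 0.517, -0.809, 1335.947], [0.003, -0.842, -0.539, 933.965], [0.0, 0.0, 0.0, 1.0]]
top [[387.3681660028082, 0.0, 261.98503353358797], [0.0, 387.3681660028082, 193.2549969010854], [0.0, 0.0, 1.0]] [[-0.012, -0.994, 0.105, 359.617], [-1.0, 0.011, -0.013, 55.498], [0.012, -0.105, -0.994, 1640.906], [0.0, 0.0, 0.0, 1.0]]
wrist [[301.85967577364573, 0.0, 256.292527430915], [0.0, 301.85967577364573, 190.7203541710967], [0.0, 0.0, 1.0]] [[0.312, 0.913, 0.264, 96.813], [0.95, -0.299, -0.088, 520.211], [-0.001, 0.279, -0.96, 373.629], [0.0, 0.0, 0.0, 1.0]]
```

View pics/a_top.png

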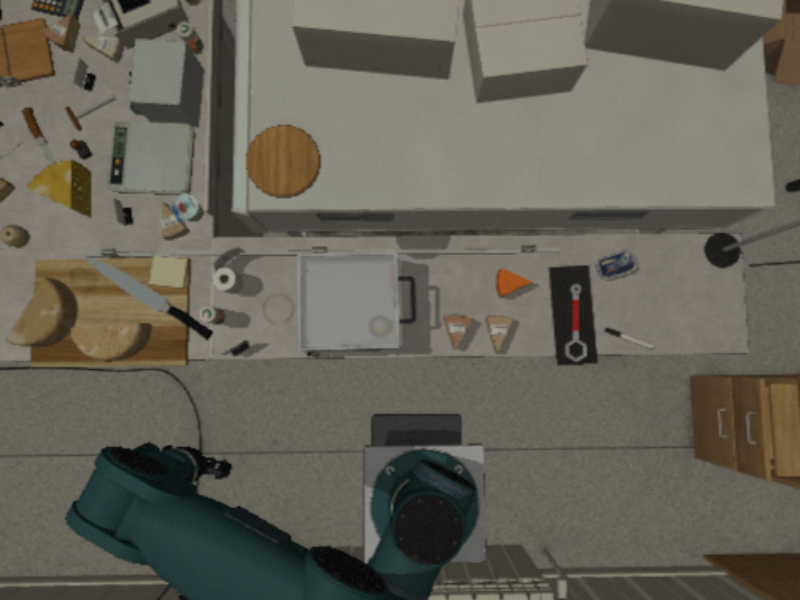

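View pics/a_side.png

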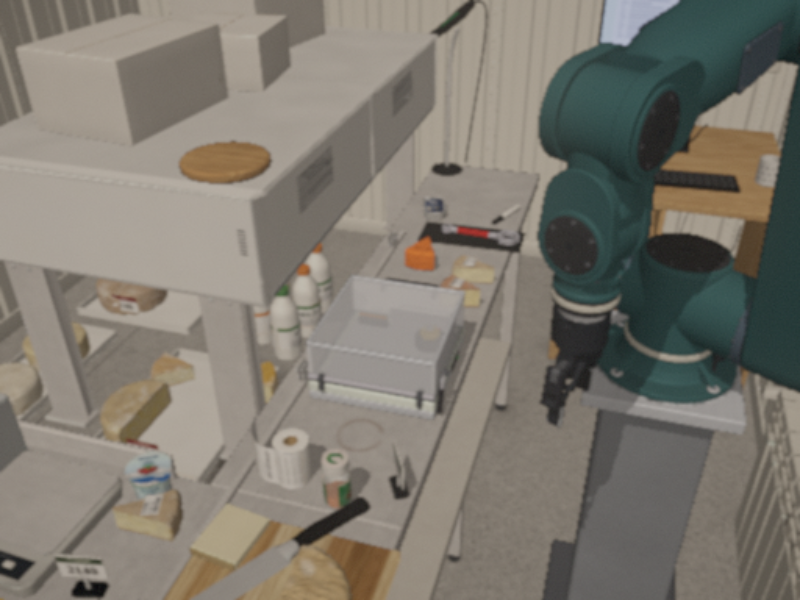

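The top view shows the packer at about (350,302) with its handle on the right at (407,300). Two wedges lie at (456,330) and (498,332), an orange decoy at (515,282), and the wrench on its mat at (575,315) with the ring towards the robot. So chamber +x is about world +y. Next I'll measure these.

```bash
cat > h.py <<'E'
from cell import *
import cv2,numpy as np
from scipy.spatial.transform import Rotation as R
def cast(P,uv,z):
    uv=np.atleast_2d(uv).astype(float);M=np.array(P["cam_to_world"])
    d=np.c_[uv,np.ones(len(uv))]@np.linalg.inv(P["K"]).T@M[:3,:3].T
    o=M[:3,3];return (o+d*((z-o[2])/d[:,2:]))[:,:2]
def proj(P,X):
    M=np.linalg.inv(np.array(P["cam_to_world"]));X=np.atleast_2d(X)
    c=X@M[:3,:3].T+M[:3,3];c=c@np.array(P["K"]).T;return c[:,:2]/c[:,2:]
def blobs(P,mask,z,amin=15,box=None):
    "connected regions on plane z: area px, centroid px, centroid xy, min-area rectangle (world)"
    n,l,s,c=cv2.connectedComponentsWithStats(mask.astype(np.uint8))
    for i in range(1,n):
        if s[i,4]<amin: continue
        if box and not(box[0]<=c[i][0]<=box[2] and box[1]<=c[i][1]<=box[3]): continue
        v,u=np.where(l==i);w=cast(P,np.c_[u,v],z)
        r=cv2.minAreaRect(w.astype(np.float32))
        print(s[i,4],c[i].round(1),w.mean(0).round(1),"rect",np.round(r[0],1),np.round(r[1],1),round(r[2],1))
def pose():
    s=state();m=R.from_rotvec(s["orientation"]).as_matrix()
    print("t",round(s["clock"],2),"tcp",np.round(s["ee_pos"],1),"psi",round(np.degrees(np.arctan2(m[1,0],m[0,0])),2),"tilt",np.round(m[:2,2],3),"w",round(s["grip_width"],1),"F",np.round(s["wrist_force"],1),"g",round(s["grasp_force"],1))
    return s,m
E
python3 - <<'E'
from h import *
P=camera_params("top");im=grab_frame("top");cv2.imwrite("pics/top0.png",im)
h=cv2.cvtColor(im,cv2.COLOR_RGB2HSV);H,S,V=[h[...,i].astype(int) for i in range(3)]
pose()
ws=(180,158,480,232)
print("red");blobs(P,((H<6)|(H>172))&(S>150),20,10,ws)
print("orange");blobs(P,(H>=5)&(H<14)&(S>170)&(V>120),25,10,ws)
print("dark");blobs(P,V<50,6,20,ws)
print("dark@handle");blobs(P,V<50,110,10,(250,160,275,225))
print("wedge");blobs(P,(H>6)&(H<30)&(S>60)&(S<190),40,20,ws)
c=cv2.resize(im[150:235,180:390,::-1],(800,324),interpolation=cv2.INTER_CUBIC);cv2.imwrite("pics/b.png",c)
E
```

```text
t 0.2 tcp [163.5 498.7 250. ] psi 161.85 tilt [-0.    -0.001] w 85.1 F [-0.2  0.6 -0.1] g 0.0
red
95 [368. 201.] [ 493.  -411.7] rect [ 493.  -411.8] [16.9 76.6] 87.7
orange
203 [325.8 180.1] [ 583.  -235.5] rect [ 572.5 -239.4] [87.6 65.1] 67.3
dark
349 [461.5 159.6] [ 668.7 -827.5] rect [ 669.3 -829.5] [92.8 91.9] 42.6
1188 [365.8 198.6] [ 504.8 -406.7] rect [ 494.3 -408.5] [264.7 106.7] 2.5
102 [262.4 191.7] [538.8  32.7] rect [539.9  41.4] [125.1  40.7] 1.5
23 [392.  212.1] [ 445.6 -516.1] rect [ 445.6 -515.7] [37.1  9.5] 70.8
56 [368.2 223.4] [ 399.1 -413. ] rect [ 398.8 -411.9] [32.4 33.4] 43.4
dark@handle
102 [262.4 191.7] [527.4  34.1] rect [528.5  42.3] [117.1  38.1] 1.5
wedge
73 [325.7 180.2] [ 580.4 -232.3] rect [ 589.9 -234.1] [71.1 96.2] 25.9
108 [292.3 204.9] [478.4 -90.5] rect [473.9 -91.2] [70.6 41.5] 89.4
161 [318.  210.4] [ 454.6 -196.6] rect [ 449.6 -186.7] [63.9 96.9] 64.9
63 [291.2 216.5] [430.6 -85. ] rect [426.3 -86.2] [37.3 37.2] 89.4
```

View pics/b.png

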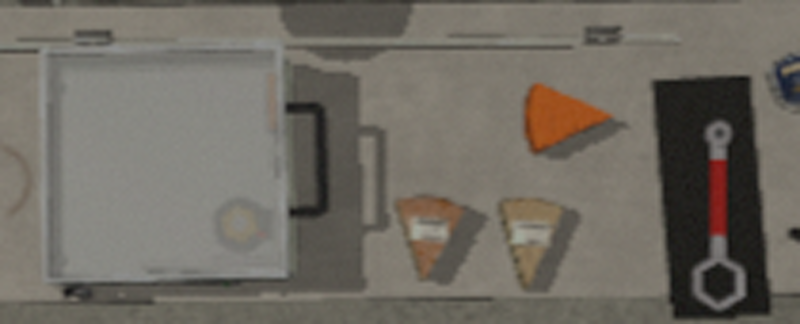

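The crop shows the handle bar centre at crop (322,158), nut at (241,222), a pink-brown wedge at (430,235), a pale wedge at (532,240), and the wrench ring at (719,283).

Run:
```python
from h import *
P=camera_params("top")
f=lambda p,z:print(p,z,cast(P,[[180+p[0]/3.81,150+p[1]/3.81]],z).round(1)[0])
for p,z in [((322,105),104),((322,212),104),((322,158),104),((241,222),60),((719,283),22),((718,134),20),((719,197),20),((42,45),123),((42,280),123),((284,45),123),((290,277),123),
 ((430,198),45),((426,278),45),((398,200),45),((464,208),45),((530,200),45),((528,288),45),((500,203),45),((563,210),45),((655,82),6),((748,77),6),((674,317),6),((768,313),6)]: f(p,z)
```

```text
(322, 105) 104 [584.7  24.7]
(322, 212) 104 [472.   26.1]
(322, 158) 104 [528.7  25.4]
(241, 222) 60 [465.4 112.2]
(719, 283) 22 [ 395.1 -410.2]
(718, 134) 20 [ 560.1 -416.4]
(719, 197) 20 [ 489.9 -414.6]
(42, 45) 123 [648.  315.8]
(42, 280) 123 [404. 314.]
(284, 45) 123 [645.5  63.9]
(290, 277) 123 [404.1  60.1]
(430, 198) 45 [490.2 -92.5]
(426, 278) 45 [403.6 -86.4]
(398, 200) 45 [488.4 -57.7]
(464, 208) 45 [ 478.9 -129.2]
(530, 200) 45 [ 486.9 -201.2]
(528, 288) 45 [ 391.6 -196.5]
(500, 203) 45 [ 483.9 -168.5]
(563, 210) 45 [ 475.6 -236.8]
(655, 82) 6 [ 621.4 -351.8]
(748, 77) 6 [ 626.1 -457. ]
(674, 317) 6 [ 358.6 -363.4]
(768, 313) 6 [ 361.7 -467.8]
```

Emit:
jog_arm(plan=[[170, [0, 0, 0], -0.158], [170, [0, 0, 0], -0.158], [170, [-30, -40, 0], 0], [170, [-30, -40, 0], 0], [170, [-30, -40, 0], 0], [170, [-30, -40, 0], 0], [170, [-30, -40, 0], 0], [170, [-30, -40, 0], 0]], grip_force=30)

```text
clock: 1.2
ee_pos: [344.1, 257.3, 250.3]
orientation: [0.001, 3.141, 0.0]
wrist_force: [0.1, 0.6, 0.9]
grip_width: 28.5
grasp_force: 0.0
```

Emit:
jog_arm(plan=[[170, [-30, -40, 0], 0], [170, [-30, -40, 0], 0], [170, [-30, -40, 0], 0], [170, [-30, -40, 0], 0], [170, [-30, -40, 0], 0], [170, [0, 0, 0], 0], [170, [0, 0, 0], 0]])

```text
clock: 2.08
ee_pos: [492.8, 58.8, 250.1]
orientation: [-0.002, -3.141, -0.0]
wrist_force: [0.4, 0.1, 0.0]
grip_width: 28.3
grasp_force: 0.0
```

Run:
```python
from h import *
pose();P=camera_params("wrist");im=grab_frame("wrist");cv2.imwrite("pics/w1.png",im[:,:,::-1])
print(np.round(P["cam_to_world"],3).tolist())
```

```text
t 2.08 tcp [492.8  58.8 250.1] psi 179.93 tilt [-0.001  0.   ] w 28.3 F [0.4 0.1 0. ] g 0.0
[[0.001, 0.961, 0.278, 422.709], [1.0, -0.001, -0.001, 58.253], [-0.0, 0.278, -0.961, 373.88], [0.0, 0.0, 0.0, 1.0]]
```

View pics/w1.png

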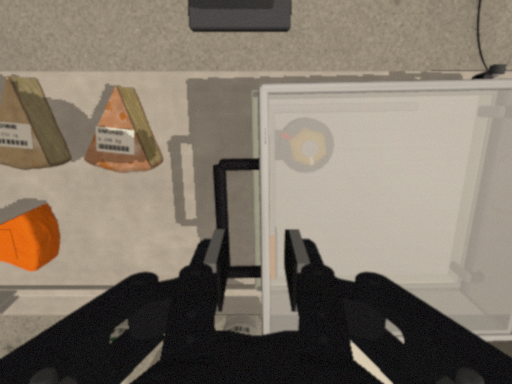

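The wrist view shows the bar handle at u=221 (v 163–271), giving a handle position of about (527, 25). The nut shows through the lid at (309,147), with a red mark at about (285,135).

Emit:
jog_arm(plan=[[170, [-35, -34, 0], 0], [170, [0, 0, 45], 0], [170, [0, 0, 45], 0], [170, [0, 0, 30], 0], [170, [0, 0, 18], 0], [255, [0, 0, 0], 0], [255, [0, 0, 0], 0], [255, [0, 0, 0], 0]], grip_force=25)

```text
clock: 3.12
ee_pos: [527.0, 25.7, 112.8]
orientation: [0.001, -3.14, -0.002]
wrist_force: [-5.9, 5.0, -4.7]
grip_width: 10.8
grasp_force: 25.5
```

Run:
```python
from h import *
pose()
r=np.hypot(289,52);a0=np.arctan2(52,289);q=lambda t:np.array([-r*np.cos(a0+t),r*np.sin(a0+t)])
ts=np.linspace(0,1.35,15)
p=np.array([q(t) for t in ts]);print(np.round(np.diff(p,axis=0),1).tolist())
```

```text
t 3.12 tcp [527.   25.7 112.8] psi -179.98 tilt [-0.002  0.001] w 10.8 F [-5.9  5.  -4.7] g 25.5
[[6.3, 27.6], [9.0, 26.8], [11.5, 25.9], [14.0, 24.6], [16.3, 23.2], [18.4, 21.5], [20.4, 19.6], [22.2, 17.6], [23.8, 15.3], [25.1, 13.0], [26.3, 10.5], [27.2, 7.9], [27.8, 5.3], [28.2, 2.6]]
```

Emit:
jog_arm(plan=[[255, [0, 6, -28], 0], [255, [0, 9, -27], 0], [255, [0, 11.5, -26], 0], [255, [0, 14, -24.5], 0], [255, [0, 16.5, -23], 0], [255, [0, 18.5, -21.5], 0], [255, [0, 20.5, -19.5], 0], [255, [0, 0, 0], 0]])

```text
clock: 4.12
ee_pos: [526.6, 121.8, 283.8]
orientation: [0.002, -3.141, 0.001]
wrist_force: [-11.7, -5.8, 2.5]
grip_width: 10.6
grasp_force: 26.0
```

Emit:
jog_arm(plan=[[255, [0, 22, -17.5], 0], [255, [0, 24, -15.5], 0], [255, [0, 25, -13], 0], [255, [0, 26, -10.5], 0], [255, [0, 27, -8], 0], [255, [0, 28, -5], 0], [255, [0, 28, -3], 0], [255, [0, 0, 0], 0]])

```text
clock: 5.12
ee_pos: [526.7, 302.8, 355.9]
orientation: [0.003, -3.142, -0.002]
wrist_force: [-9.8, 1.0, 3.8]
grip_width: 10.6
grasp_force: 26.1
```

Emit:
jog_arm(plan=[[255, [0, 25, 0], 0], [255, [0, 25, 2.5], 0], [255, [0, 25, 5], 0], [255, [0, 20, 5.5], 0], [255, [0, 0, 0], 0], [170, [0, 0, 0], 0], [170, [0, 0, 0], 0], [170, [0, 0, -40], 0]])

```text
clock: 6.12
ee_pos: [527.3, 394.7, 379.6]
orientation: [-0.001, -3.137, 0.005]
wrist_force: [1.6, 0.7, 1.4]
grip_width: 28.5
grasp_force: 0.0
```

Emit:
jog_arm(plan=[[170, [0, -40, -15], 0], [100, [30, -50, 0], 0], [50, [30, -50, 0], 0], [0, [0, -50, 0], 0], [0, [0, -50, 50], 0], [0, [0, 0, 40], 0], [0, [0, 0, 0], 0]])

```text
clock: 7.0
ee_pos: [467.1, 160.6, 311.0]
orientation: [-0.003, -3.138, 0.001]
wrist_force: [-0.1, -0.5, -0.1]
grip_width: 85.5
grasp_force: 0.0
```

Run:
```python
from h import *
pose();P=camera_params("wrist");im=grab_frame("wrist");t=grab_frame("top")
print(np.round(P["cam_to_world"],3).tolist())
cv2.imwrite("pics/w2.png",np.hstack([im[:,:,::-1],cv2.resize(t[150:235,240:310,::-1],(288,384))]))
np.savez("w2.npz",im=im,M=P["cam_to_world"],K=P["K"])
```

```text
t 7.0 tcp [467.1 160.6 311. ] psi 179.88 tilt [-0.003 -0.001] w 85.5 F [-0.1 -0.5 -0.1] g 0.0
[[0.002, 0.961, 0.276, 397.294], [1.0, -0.002, -0.002, 160.292], [-0.002, 0.276, -0.961, 434.986], [0.0, 0.0, 0.0, 1.0]]
```

View pics/w2.png

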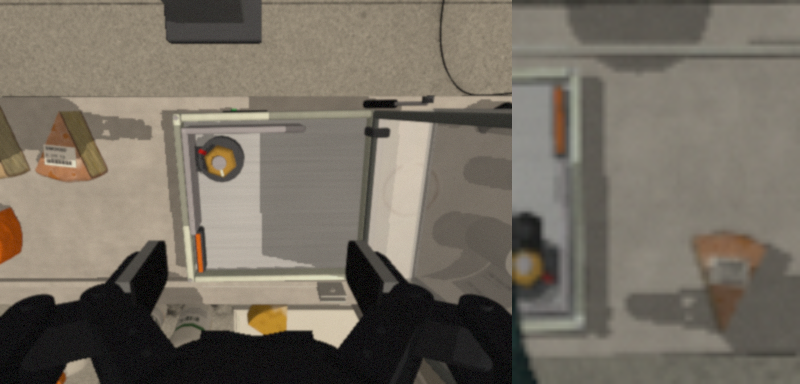

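The lid stands open. The nut is at about (220,161) on its dark boss, with the red mark at (202,155). I'll zoom in on the nut.

```bash
cat > nut.py <<'E'
from h import *
import sys
def nutview(out=None,box=(190,130,250,190)):
    P=camera_params("wrist");im=grab_frame("wrist");h=cv2.cvtColor(im,cv2.COLOR_RGB2HSV)
    x0,y0,x1,y1=box
    sub=np.zeros(h.shape[:2],bool);sub[y0:y1,x0:x1]=1
    H,S,V=[h[...,i].astype(int) for i in range(3)]
    brass=sub&(H>12)&(H<32)&(S>110)&(V>80)
    c=max(cv2.findContours(brass.astype(np.uint8),cv2.RETR_EXTERNAL,cv2.CHAIN_APPROX_NONE)[0],key=cv2.contourArea)
    hull=cv2.convexHull(c)[:,0]
    w=cast(P,hull,57);(cx,cy),r=cv2.minEnclosingCircle(w.astype(np.float32))
    wf=cast(P,cv2.convexHull(c)[:,0],57)
    m=cv2.moments(wf.astype(np.float32).reshape(-1,1,2));C=np.array([m["m10"],m["m01"]])/m["m00"]
    # hexagon phase from radius of densely cast hull outline
    mm=np.zeros(h.shape[:2],np.uint8);cv2.fillConvexPoly(mm,hull,1)
    e=max(cv2.findContours(mm,cv2.RETR_EXTERNAL,cv2.CHAIN_APPROX_NONE)[0],key=len)[:,0]
    d=cast(P,e,57)-C;a=np.arctan2(d[:,1],d[:,0]);rr=np.hypot(*d.T)
    ph=np.degrees(np.angle((rr*np.exp(6j*a)).sum()))/6
    red=sub&((H<7)|(H>172))&(S>150)&(V>80)
    v,u=np.where(red);rd=cast(P,np.c_[u,v],46).mean(0)-C if len(u) else [0,0]
    wh=(mm>0)&(S<90)&(V>150);v,u=np.where(wh);wd=cast(P,np.c_[u,v],60) -C if len(u) else np.zeros((1,2))
    print("nut",C.round(1),"encl",round(cx,1),round(cy,1),"r",round(r,1),"corner az mod60",round(ph%60,1),"red az",np.degrees(np.arctan2(rd[1],rd[0])).round(1),"white mean off",wd.mean(0).round(1),"az",np.degrees(np.arctan2(*wd.mean(0)[::-1])).round(1),len(u))
    if out: cv2.imwrite(out,cv2.resize(im[y0:y1,x0:x1,::-1],(480,480),interpolation=cv2.INTER_CUBIC))
E
python3 - <<'E'
from nut import *
pose();nutview("pics/n1.png")
E
```

```text
t 7.1 tcp [468.6 161.6 313.7] psi 179.96 tilt [0.001 0.   ] w 85.4 F [-1.1 -0.5 -0.2] g 0.0
nut [466.2 113.4] encl 466.2 113.4 r 20.3 corner az mod60 14.0 red az -113.0 white mean off [ 3.2 -0.7] az -12.5 162
```

View pics/n1.png

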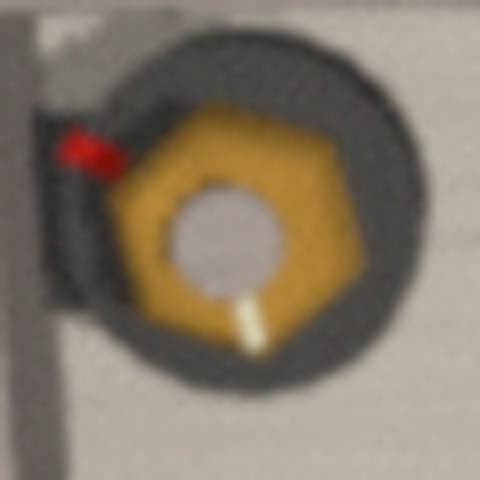

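The stripe points to azimuth about 13° (on a hexagon corner) and the red mark to about −117°, so about 130° clockwise remains. I'll fetch the wrench.

Emit:
jog_arm(plan=[[60, [0, -48, 0], 0], [60, [0, -48, 0], 0], [60, [0, -48, 0], 0], [60, [0, -48, 0], 0], [60, [0, -48, 0], 0], [60, [0, -48, 0], 0], [60, [0, -48, 0], 0], [60, [0, -48, 0], 0]])

```text
clock: 8.15
ee_pos: [468.7, -224.3, 313.9]
orientation: [-0.0, 3.139, -0.003]
wrist_force: [0.3, 0.4, 0.1]
grip_width: 65.2
grasp_force: 0.0
```

Emit:
jog_arm(plan=[[60, [-3, -48, 20], 0], [60, [-3, -48, 20], 0], [60, [-3, -48, 20], 0], [60, [-3, -46, 20], 0], [60, [0, 0, 30], 0], [60, [0, 0, 0], 0], [60, [0, 0, 0], 0]])

```text
clock: 9.02
ee_pos: [480.7, -412.5, 204.1]
orientation: [-0.0, 3.14, -0.003]
wrist_force: [-0.1, -0.1, 0.6]
grip_width: 65.3
grasp_force: 0.0
```

```bash
cat > wr.py <<'E'
from h import *
def wrench(out=None,z=20,zr=22):
    P=camera_params("wrist");im=grab_frame("wrist");h=cv2.cvtColor(im,cv2.COLOR_RGB2HSV)
    H,S,V=[h[...,i].astype(int) for i in range(3)]
    red=((H<7)|(H>172))&(S>140)&(V>70)
    c=max(cv2.findContours(red.astype(np.uint8),cv2.RETR_EXTERNAL,cv2.CHAIN_APPROX_NONE)[0],key=cv2.contourArea)[:,0]
    w=cast(P,c,z).astype(np.float32);print("red rect",[np.round(q,1).tolist() for q in cv2.minAreaRect(w)])
    vx,vy,_,_=cv2.fitLine(w,cv2.DIST_HUBER,0,.01,.01).ravel();print("red az",np.degrees(np.arctan(vy/vx)).round(1))
    if out: cv2.imwrite(out,im[:,:,::-1])
E
python3 - <<'E'
from wr import *
pose();wrench("pics/w3.png");print(np.round(camera_params("wrist")["cam_to_world"],3).tolist())
E
```

```text
t 9.03 tcp [ 480.7 -412.5  204.1] psi -179.99 tilt [ 0.001 -0.002] w 65.3 F [-0.1 -0.1  0.6] g 0.0
red rect [[493.4, -415.8], [18.1, 84.3], 87.7]
red az -2.2
[[-0.0, 0.96, 0.28, 410.264], [1.0, 0.001, -0.003, -412.904], [-0.003, 0.28, -0.96, 327.822], [0.0, 0.0, 0.0, 1.0]]
```

View pics/w3.png

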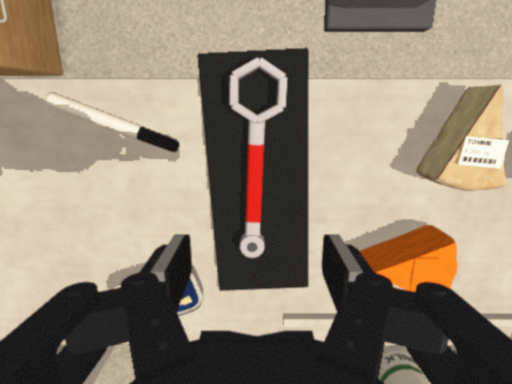

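The wrench ring is centred at (258,89), its eye end at (252,246), and the mat spans (199–307, 50–290). The orange decoy sits at (410,260), clear of the fingers.

Run:
```python
from h import *
P=camera_params("wrist")
a,b=cast(P,[[258,89],[252,246]],22);d=(b-a)/np.hypot(*(b-a));print(a,b,np.hypot(*(b-a)),"az",np.degrees(np.arctan2(d[1],d[0])),"grip",a+85*d)
print("mat",cast(P,[[199,54],[307,49],[307,287],[219,290]],6).round(1).tolist())
```

```text
[ 397.71823046 -412.08428249] [ 563.75715243 -418.50344461] 166.16295992308875 az -2.2139858443636107 grip [ 482.65477934 -415.36797929]
mat [[364.5, -470.0], [360.0, -364.3], [626.9, -351.7], [631.4, -459.6]]
```

Emit:
jog_arm(plan=[[120, [-2, -3, 0], 0.038], [120, [0, 0, 50], 0], [120, [0, 0, 50], 0], [120, [0, 0, 40], 0], [120, [0, 0, 22], 0], [120, [0, 0, 10], 0], [120, [0, 0, 3], 0], [120, [0, 0, 0], 0]], grip_force=70)

```text
clock: 10.07
ee_pos: [482.2, -415.9, 28.0]
orientation: [0.061, 3.14, -0.001]
wrist_force: [-0.6, -0.1, -0.0]
grip_width: 45.2
grasp_force: 0.0
```

Emit:
jog_arm(plan=[[255, [0, 0, 1], 0], [255, [0, 0, 0], 0], [255, [0, 0, 0], 0], [255, [0, 0, 0], 0]])

```text
clock: 10.58
ee_pos: [482.0, -415.8, 26.9]
orientation: [0.061, 3.14, -0.001]
wrist_force: [-1.5, 1.9, 6.6]
grip_width: 14.1
grasp_force: 69.3
```

Emit:
jog_arm(plan=[[255, [0, 0, -20], 0], [255, [0, 0, -50], 0], [255, [0, 0, -50], 0], [255, [1.2, 51, 0], 0], [255, [1.2, 51, 0], 0], [255, [1.2, 51, 0], 0], [255, [1.2, 51, 0], 0], [255, [1.2, 51, 0], 0]])

```text
clock: 11.58
ee_pos: [485.4, -158.9, 146.2]
orientation: [0.061, 3.141, -0.0]
wrist_force: [0.7, 0.3, -3.2]
grip_width: 13.7
grasp_force: 73.5
```

Emit:
jog_arm(plan=[[255, [1.2, 51, 0], 0], [255, [1.2, 51, 0], 0], [255, [1.2, 51, 0], 0], [255, [1.2, 51, 0], 0], [255, [1.2, 51, 0], 0], [255, [1.2, 51, 0], 0], [255, [1.2, 49, 0], 0], [255, [0, 0, 0], 0]])

```text
clock: 12.58
ee_pos: [490.7, 197.2, 146.1]
orientation: [-0.055, -3.141, -0.001]
wrist_force: [0.2, 0.2, -3.2]
grip_width: 13.5
grasp_force: 73.6
```

Emit:
jog_arm(plan=[[255, [0, 0, 0], -0.164], [255, [0, 0, 0], -0.164], [255, [0, 0, 0], -0.164], [255, [0, 0, 0], -0.164], [255, [0, 0, 0], -0.164], [255, [0, 0, 0], -0.164], [255, [0, 0, 0], -0.164], [255, [0, 0, 0], -0.164]])

```text
clock: 13.58
ee_pos: [491.0, 193.8, 146.2]
orientation: [1.873, -2.522, 0.0]
wrist_force: [0.3, -0.0, -3.6]
grip_width: 13.6
grasp_force: 73.6
```

Run:
```python
from h import *
pose();P=camera_params("wrist");im=grab_frame("wrist")
cv2.imwrite("pics/w4.png",im[:,:,::-1]);print(np.round(P["cam_to_world"],4).tolist())
print("nut top px",proj(P,[[466.2,113.4,60]]))
```

```text
t 13.57 tcp [491.  193.8 146.2] psi -106.78 tilt [-0. -0.] w 13.6 F [ 0.3 -0.  -3.6] g 73.6
[[-0.9574, 0.2774, 0.0805, 471.0627], [0.2888, 0.9198, 0.2655, 125.6065], [-0.0004, 0.2774, -0.9607, 269.9078], [0.0, 0.0, 0.0, 1.0]]
nut top px [[258.13722703  82.78513877]]
```

View pics/w4.png

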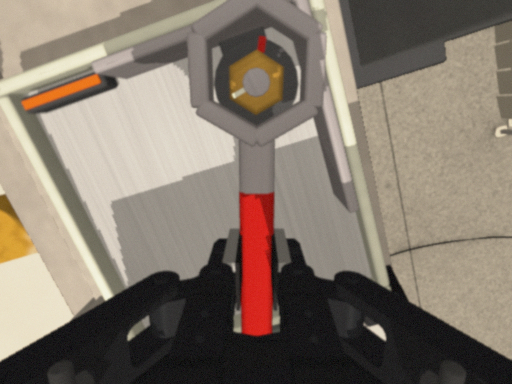

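The ring is centred over the nut at (257,82), hexagon corners line up along the wrench axis, and the stripe is at (238,93). I'll lower it.

Emit:
jog_arm(plan=[[255, [0, 0, 30], 0], [255, [0, 0, 25], 0], [255, [0, 0, 6], 0], [255, [0, 0, 5], 0], [255, [0, 0, 5], 0], [255, [0, 0, 5], 0], [255, [0, 0, 4], 0], [255, [0, 0, 0], 0]])

```text
clock: 14.62
ee_pos: [491.1, 194.4, 65.9]
orientation: [1.867, -2.526, 0.0]
wrist_force: [1.4, -2.7, -2.8]
grip_width: 14.1
grasp_force: 73.7
```

Run:
```python
from h import *
pose();import math
for step in (8,):
    t=math.radians(step);print("chord per -8deg:",85-85*math.cos(t),85*math.sin(t))
```

```text
t 14.62 tcp [491.1 194.4  65.9] psi -107.05 tilt [-0. -0.] w 14.1 F [ 1.4 -2.7 -2.8] g 73.7
chord per -8deg: 0.8272141569665195 11.829713581605562
```

Emit:
jog_arm(plan=[[255, [0.8, -11.8, 0], 0.14], [255, [0.8, -11.8, 0], 0.14], [255, [0.8, -11.8, 0], 0.14], [255, [0.8, -11.8, 0], 0.14], [255, [0.8, -11.8, 0], 0.14], [255, [0.8, -11.8, 0], 0.14], [255, [0.8, -11.8, 0], 0.14], [255, [0.8, -11.8, 0], 0.14]])

```text
clock: 15.62
ee_pos: [549.1, 126.5, 65.8]
orientation: [0.234, -3.131, -0.0]
wrist_force: [-6.4, -1.0, -1.5]
grip_width: 13.5
grasp_force: 73.7
```

Run:
```python
from nut import *
s,m=pose();print("ring est",np.round(s["ee_pos"][:2]+84.4*m[:2,0],1))
print(s["ft_torque"].round(2))
P=camera_params("wrist");im=grab_frame("wrist");p=proj(P,[[466.4,113.2,60]])[0].astype(int);print(p)
c=im[max(0,p[1]-70):p[1]+70,p[0]-90:p[0]+90,::-1];cv2.imwrite("pics/n2.png",cv2.resize(c,None,fx=3,fy=3,interpolation=cv2.INTER_CUBIC))
```

```text
t 15.62 tcp [549.1 126.5  65.8] psi -171.46 tilt [-0.002  0.   ] w 13.5 F [-6.4 -1.  -1.5] g 73.7
ring est [465.6 113.9]
[-0.18  1.27  0.26]
[256  68]
```

View pics/n2.png

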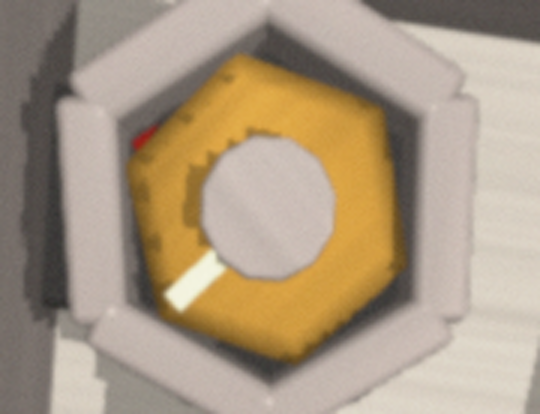

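The driven nut trails the wrench by about 12°: the stripe is now at az about −36° (crop (180,295)), with about 79° left. I'll lift, swing back 72° and reseat.

Emit:
jog_arm(plan=[[255, [0.8, 11.8, 0], -0.14], [255, [0, 0, -13], 0], [255, [0, 0, -16], 0], [255, [0.8, 11.8, 0], -0.14], [255, [0.8, 11.8, 0], -0.14], [255, [0.8, 11.8, 0], -0.14], [255, [0.8, 11.8, 0], -0.14], [255, [0.8, 11.8, 0], -0.14]])

```text
clock: 16.68
ee_pos: [512.9, 185.0, 96.1]
orientation: [-1.498, 2.76, -0.0]
wrist_force: [0.1, 0.0, -2.6]
grip_width: 13.5
grasp_force: 73.6
```

Emit:
jog_arm(plan=[[255, [0.8, 11.8, 0], -0.14], [255, [0.8, 11.8, 0], -0.14], [255, [0.8, 11.8, 0], -0.14], [255, [0, 0, 0], 0], [255, [0, 0, 0], 0]])

```text
clock: 17.3
ee_pos: [480.7, 197.4, 95.7]
orientation: [-2.034, 2.393, -0.001]
wrist_force: [-0.6, -0.7, -2.3]
grip_width: 13.6
grasp_force: 73.6
```

```bash
cat > seat.py <<'E'
from h import *
s,m=pose();ring=s["ee_pos"][:2]+84.4*m[:2,0];e=np.array([466.4,113.3])-ring
print("ring est",ring.round(1),"need tool dx,dy",(m[:2,0]@e).round(1),(m[:2,1]@e).round(1),"handle az",np.degrees(np.arctan2(-m[1,0],-m[0,0])).round(1))
P=camera_params("wrist");im=grab_frame("wrist");c=im[0:180,150:370,::-1]
cv2.imwrite("pics/seat_%d.png"%(s["clock"]*10),cv2.resize(c,None,fx=3,fy=3,interpolation=cv2.INTER_CUBIC));print("pics/seat_%d.png"%(s["clock"]*10), "nut px",proj(P,[[466.4,113.3,60]]))
E
python3 seat.py
```

```text
t 17.3 tcp [480.7 197.4  95.7] psi -99.29 tilt [0.001 0.   ] w 13.6 F [-0.6 -0.7 -2.3] g 73.6
ring est [467.  114.1] need tool dx,dy 0.9 0.5 handle az 80.7
pics/seat_173.png nut px [[258.52258378  73.61191489]]
```

Emit:
jog_arm(plan=[[255, [0.9, 0.5, 10], 0], [255, [0, 0, 5], 0], [255, [0, 0, 5], 0], [255, [0, 0, 5], 0], [255, [0, 0, 5], 0], [255, [0, 0, 0], 0]])

```text
clock: 18.1
ee_pos: [479.2, 196.7, 64.9]
orientation: [2.04, -2.389, -0.0]
wrist_force: [-0.2, -0.2, -3.3]
grip_width: 13.9
grasp_force: 73.7
```

Emit:
jog_arm(plan=[[255, [0.8, -11.8, 0], 0.14], [255, [0.8, -11.8, 0], 0.14], [255, [0.8, -11.8, 0], 0.14], [255, [0.8, -11.8, 0], 0.14], [255, [0.8, -11.8, 0], 0.14]])

```text
clock: 18.73
ee_pos: [529.6, 168.1, 64.9]
orientation: [1.09, -2.945, 0.0]
wrist_force: [-4.5, -2.8, -2.7]
grip_width: 13.8
grasp_force: 73.7
```

Emit:
jog_arm(plan=[[255, [0.8, -11.8, 0], 0.14], [255, [0.8, -11.8, 0], 0.14], [255, [0.8, -11.8, 0], 0.14], [255, [0.8, -11.8, 0], 0.14], [255, [0, 0, 0], 0]])

```text
clock: 19.35
ee_pos: [549.1, 125.9, 64.9]
orientation: [0.24, -3.131, -0.0]
wrist_force: [-3.4, 0.7, -2.2]
grip_width: 13.7
grasp_force: 73.7
```

```bash
python3 seat.py; python3 -c "
from h import *
print(state()['ft_torque'])"
```

```text
t 19.35 tcp [549.1 125.9  64.9] psi -171.25 tilt [-0.001  0.   ] w 13.7 F [-3.4  0.7 -2.2] g 73.7
ring est [465.7 113. ] need tool dx,dy -0.8 0.2 handle az 8.8
pics/seat_193.png nut px [[258.52977193  68.28670809]]
[-0.12826454  0.89379695 -0.04742829]
```

Emit:
jog_arm(plan=[[255, [0.6, -11.8, 0], 0.14], [255, [0, 0, 0], 0]])

```text
clock: 19.65
ee_pos: [550.0, 114.6, 64.9]
orientation: [0.022, -3.14, -0.0]
wrist_force: [-5.0, 1.2, -2.4]
grip_width: 13.4
grasp_force: 73.7
```

```bash
python3 seat.py; cp pics/seat_19*.png /tmp; ls pics
```

```text
t 19.65 tcp [550.  114.6  64.9] psi -179.18 tilt [-0.002  0.   ] w 13.4 F [-5.   1.2 -2.4] g 73.7
ring est [465.6 113.4] need tool dx,dy -0.8 -0.1 handle az 0.8
pics/seat_196.png nut px [[257.83364474  68.0099547 ]]
a_side.png
a_top.png
a_wrist.png
b.png
n1.png
n2.png
seat_173.png
seat_193.png
seat_196.png
top0.png
w1.png
w2.png
w3.png
w4.png
```

View pics/seat_196.png

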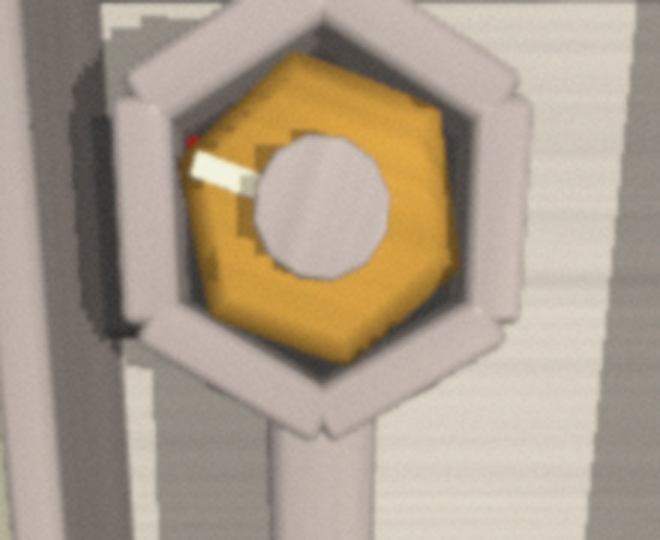

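The stripe at (193,160) is just short of the red mark at (191,141), with about 6–9° left. I'll reseat for a short final stroke.

Emit:
jog_arm(plan=[[255, [0.8, 11.8, 0], -0.14], [255, [0, 0, -13], 0], [255, [0, 0, -16], 0], [255, [0.8, 11.8, 0], -0.14], [255, [0.8, 11.8, 0], -0.14], [255, [0.8, 11.8, 0], -0.14], [255, [0.8, 11.8, 0], -0.14], [255, [0.8, 11.8, 0], -0.14]])

```text
clock: 20.7
ee_pos: [522.5, 177.4, 95.1]
orientation: [-1.304, 2.857, -0.001]
wrist_force: [-0.3, 0.7, -3.5]
grip_width: 13.6
grasp_force: 73.6
```

Emit:
jog_arm(plan=[[255, [0.8, 11.8, 0], -0.14], [255, [0.8, 11.8, 0], -0.14], [255, [0, 0, 0], -0.05], [255, [0, 0, 0], 0], [255, [0, 0, 0], 0]])

```text
clock: 21.32
ee_pos: [502.8, 190.0, 94.6]
orientation: [-1.749, 2.609, -0.001]
wrist_force: [0.1, -0.5, -2.6]
grip_width: 14.0
grasp_force: 73.6
```

```bash
python3 seat.py
```

```text
t 21.32 tcp [502.8 190.   94.6] psi -112.32 tilt [0.001 0.   ] w 14.0 F [ 0.1 -0.5 -2.6] g 73.6
ring est [470.7 111.9] need tool dx,dy 0.4 4.5 handle az 67.7
pics/seat_213.png nut px [[266.96594714  74.2439962 ]]
```

Apply the correction, descend, and drive clockwise in small steps to the stop.

Emit:
jog_arm(plan=[[255, [0.4, 4.5, 0], 0], [255, [0, 0, 10], 0], [255, [0, 0, 5], 0], [255, [0, 0, 5], 0], [255, [0, 0, 5], 0], [255, [0, 0, 5], 0], [255, [0, 0, 0], 0]])

```text
clock: 22.25
ee_pos: [498.2, 191.4, 64.1]
orientation: [-1.752, 2.608, -0.0]
wrist_force: [-0.2, -0.2, 0.7]
grip_width: 13.9
grasp_force: 74.2
```

Emit:
jog_arm(plan=[[255, [0.4, -6, 0], 0.07], [255, [0.4, -6, 0], 0.07], [255, [0.2, -4.5, 0], 0.052], [255, [0, 0, 0], 0]])

```text
clock: 22.75
ee_pos: [512.4, 183.1, 64.2]
orientation: [1.494, -2.763, 0.0]
wrist_force: [-1.8, -1.9, 1.2]
grip_width: 14.2
grasp_force: 74.2
```

```bash
python3 seat.py; python3 -c "
from h import *
print(state()['ft_torque'])"
```

```text
t 22.75 tcp [512.4 183.1  64.2] psi -123.21 tilt [-0. -0.] w 14.2 F [-1.8 -1.9  1.2] g 74.2
ring est [466.1 112.5] need tool dx,dy -0.8 0.2 handle az 56.8
pics/seat_227.png nut px [[258.8336197   69.96536667]]
[-0.63545465  0.49285041 -0.02294966]
```

Emit:
jog_arm(plan=[[255, [0, -4.5, 0], 0.052], [255, [0, -4.5, 0], 0.052], [255, [0, 0, 0], 0]])

```text
clock: 23.18
ee_pos: [519.0, 178.3, 64.0]
orientation: [1.349, -2.836, -0.001]
wrist_force: [-4.6, 1.2, 4.0]
grip_width: 13.4
grasp_force: 74.4
```

Emit:
jog_arm(plan=[[255, [0, -4.5, 0], 0.052], [255, [0, 0, 0], 0]])

```text
clock: 23.42
ee_pos: [522.0, 175.8, 63.9]
orientation: [1.276, -2.869, -0.003]
wrist_force: [-7.7, 2.7, 2.1]
grip_width: 13.8
grasp_force: 74.5
```

```bash
python3 seat.py; python3 -c "
from h import *
print(state()['ft_torque'])"
```

```text
t 23.43 tcp [522.  175.8  63.9] psi -132.06 tilt [-0.002  0.001] w 13.8 F [-7.7  2.7  2.1] g 74.5
ring est [465.5 113.1] need tool dx,dy -0.8 -0.6 handle az 47.9
pics/seat_234.png nut px [[256.87476965  69.51900303]]
[0.307187   1.66207544 0.32009562]
```

View pics/seat_234.png

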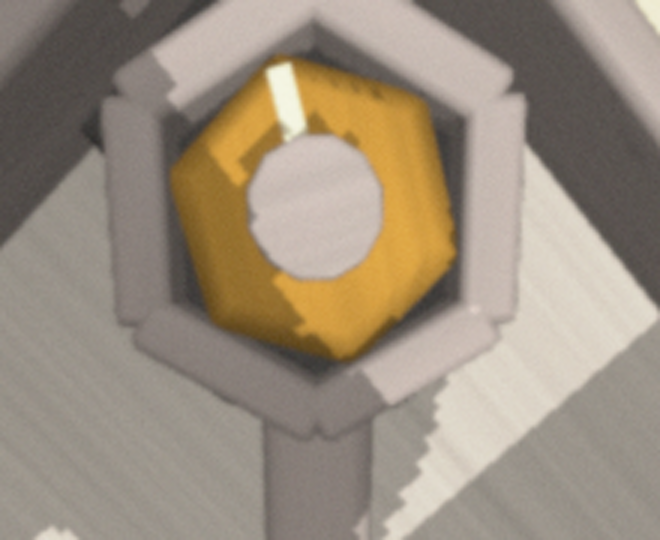

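Emit:
jog_arm(plan=[[255, [0, -4.5, 0], 0.052], [255, [0, 0, 0], 0], [255, [0, 0, 0], 0]])

```text
clock: 23.85
ee_pos: [524.9, 173.1, 63.8]
orientation: [1.202, -2.9, -0.004]
wrist_force: [-9.2, 4.4, 3.9]
grip_width: 13.8
grasp_force: 74.7
```

Emit:
jog_arm(plan=[[255, [0, -3, 0], 0.035], [255, [0, 0, 0], 0], [255, [0, 0, 0], 0]])

```text
clock: 24.22
ee_pos: [526.7, 171.3, 63.8]
orientation: [1.152, -2.92, -0.005]
wrist_force: [-10.9, 7.9, 4.3]
grip_width: 13.9
grasp_force: 74.8
```

Emit:
jog_arm(plan=[[255, [0.4, 6, 0], -0.07], [255, [0.4, 6, 0], -0.07], [255, [0, 0, -15], 0], [255, [0, 0, -25], 0], [255, [0, 0, -40], 0], [255, [0, 0, 0], 0]])

```text
clock: 24.98
ee_pos: [521.5, 178.5, 147.2]
orientation: [-1.346, 2.833, -0.002]
wrist_force: [0.7, -0.2, -3.1]
grip_width: 13.6
grasp_force: 69.8
```

```bash
python3 seat.py
python3 - <<'E'
from wr import *
s,m=pose();wrench(z=s["ee_pos"][2]-7)
E
```

```text
t 24.98 tcp [521.5 178.5 147.2] psi -129.16 tilt [0.005 0.001] w 13.6 F [ 0.7 -0.2 -3.1] g 69.8
ring est [468.2 113. ] need tool dx,dy 0.9 1.5 handle az 50.8
pics/seat_249.png nut px [[260.39001721  79.80524152]]
t 25.02 tcp [520.7 178.3 145.5] psi -129.15 tilt [0.003 0.001] w 13.7 F [-0.2 -0.4 -2.8] g 69.8
red rect [[524.2, 180.4], [85.1, 16.7], 52.6]
red az 51.5
```

```bash
ls -t pics | head -1
```

```text
seat_249.png
```

View pics/seat_249.png

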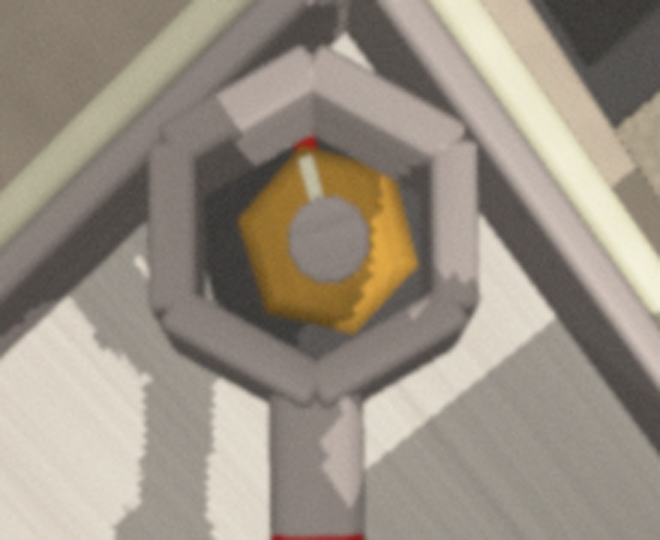

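The stripe meets the red mark at (305,150), so the nut is tight. The wrench goes back to its mat.

Emit:
jog_arm(plan=[[255, [0, 0, -10], 0.155], [255, [0, 0, 0], 0.155], [255, [0, 0, 0], 0.154], [255, [0, 0, 0], 0.154], [255, [0, 0, 0], 0.154], [255, [0, 0, 0], 0.154], [255, [0, 0, 0], 0]])

```text
clock: 25.95
ee_pos: [519.3, 178.1, 153.2]
orientation: [-0.058, -3.14, 0.0]
wrist_force: [0.0, 0.7, -3.2]
grip_width: 13.5
grasp_force: 69.7
```

Emit:
jog_arm(plan=[[255, [1.4, -49.6, 0], 0], [255, [1.4, -49.6, 0], 0], [255, [1.4, -49.6, 0], 0], [255, [1.4, -49.6, 0], 0], [255, [1.4, -49.6, 0], 0], [255, [1.4, -49.6, 0], 0], [255, [1.4, -49.6, 0], 0], [255, [1.4, -49.6, 0], 0]])

```text
clock: 26.95
ee_pos: [493.1, -219.5, 153.6]
orientation: [-0.053, -3.141, -0.001]
wrist_force: [0.9, 0.1, -2.6]
grip_width: 13.1
grasp_force: 69.9
```

Emit:
jog_arm(plan=[[255, [1.4, -49.6, 0], 0], [255, [1.4, -49.6, 0], 0], [255, [1.4, -49.6, 0], 0], [255, [1.4, -49.6, 0], 0], [255, [0, 0, 30], 0], [255, [0, 0, 30], 0], [255, [0, 0, 0], 0]])

```text
clock: 27.82
ee_pos: [479.4, -414.9, 91.8]
orientation: [-0.055, -3.138, -0.006]
wrist_force: [0.7, -0.4, -2.8]
grip_width: 13.4
grasp_force: 69.9
```

Run:
```python
from wr import *
s,m=pose();wrench("pics/w5.png",z=s["ee_pos"][2]-7)
```

```text
t 27.82 tcp [ 479.4 -414.9   91.8] psi 178.0 tilt [-0.003  0.004] w 13.4 F [ 0.7 -0.4 -2.8] g 69.9
red rect [[483.9, -415.8], [17.4, 84.7], 88.9]
red az -1.3
```

Emit:
jog_arm(plan=[[255, [-5, 0, 30], 0], [255, [0, 0, 20], 0], [255, [0, 0, 8], 0], [255, [0, 0, 4], 0], [255, [0, 0, 2], 0], [255, [0, 0, 0], 0]])

```text
clock: 28.62
ee_pos: [485.8, -416.4, 30.7]
orientation: [0.059, 3.14, -0.001]
wrist_force: [3.0, 1.1, 1.6]
grip_width: 13.8
grasp_force: 71.5
```

Emit:
jog_arm(plan=[[255, [0, 0, 0], 0], [120, [0, 0, 0], 0], [120, [0, 0, 0], 0], [120, [0, 0, 0], 0], [120, [0, 0, -30], 0], [120, [0, 0, -50], 0], [60, [0, 0, -60], 0], [60, [0, 0, 0], 0]])

```text
clock: 29.62
ee_pos: [486.8, -417.6, 174.7]
orientation: [0.059, 3.136, -0.008]
wrist_force: [-0.1, 0.6, -1.1]
grip_width: 65.2
grasp_force: 0.0
```

Run:
```python
from wr import *
s,m=pose();wrench("pics/w6.png")
P=camera_params("top");im=grab_frame("top")
h=cv2.cvtColor(im,cv2.COLOR_RGB2HSV);H,S,V=[h[...,i].astype(int) for i in range(3)]
print("wedge");blobs(P,(H>6)&(H<30)&(S>55)&(S<190),40,20,(270,158,480,232))
c=np.vstack([cv2.imread("pics/w6.png"),cv2.resize(im[150:235,180:390,::-1],(512,207),interpolation=cv2.INTER_CUBIC)])
cv2.imwrite("pics/w6b.png",c)
```

```text
t 29.62 tcp [ 486.8 -417.6  174.7] psi 177.84 tilt [ 0.005 -0.005] w 65.2 F [-0.1  0.6 -1.1] g 0.0
red rect [[487.7, -417.0], [17.8, 83.4], 88.5]
red az -1.4
wedge
79 [325.6 180.3] [ 579.9 -231.9] rect [ 590.4 -232.9] [73. 98.] 25.9
83 [289.8 204.5] [480.1 -79.9] rect [482.8 -79.5] [40.5 60. ] 36.1
102 [318.4 205.2] [ 476.  -198.6] rect [ 472.8 -201.9] [40.9 67.1] 8.8
33 [319. 216.] [ 431.1 -200.2] rect [ 434.3 -201.2] [26.2 23.6] 44.0
```

View pics/w6b.png

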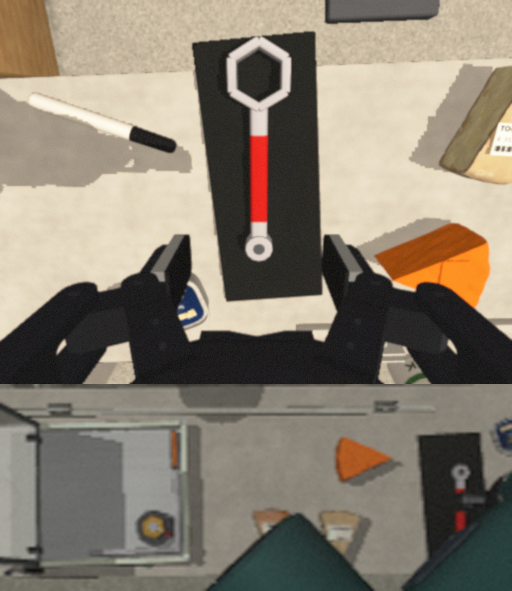

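The wrench lies flat on the mat. Both wedges and the decoy are where they were (pale wedge about (455,−199)). I'll move above the pale wedge and measure it numerically.

Emit:
jog_arm(plan=[[60, [9, 44, -15], 0], [60, [9, 44, -15], 0], [60, [9, 44, 0], 0], [60, [9, 44, 0], 0], [60, [9, 43, 0], -0.038], [30, [0, 0, 0], 0], [0, [0, 0, 0], 0]])

```text
clock: 30.6
ee_pos: [448.7, -195.7, 199.3]
orientation: [0.0, -3.141, -0.001]
wrist_force: [0.3, 0.3, -0.0]
grip_width: 85.3
grasp_force: 0.0
```

```bash
cat > wedge.py <<'E'
from h import *
def wedge(zt):
    s,m=pose();P=camera_params("wrist");im=grab_frame("wrist");h=cv2.cvtColor(im,cv2.COLOR_RGB2HSV)
    cv2.imwrite("pics/wd_%d.png"%(s["clock"]*10),im[:,:,::-1])
    t=proj(P,[[*s["ee_pos"][:2],zt]])[0];print("tcp px",t.round())
    lab=cv2.cvtColor(im,cv2.COLOR_RGB2LAB).astype(int)
    H,S,V=[h[...,i].astype(int) for i in range(3)]
    b=(S>60)&(H>4)&(H<40)&(V>70);b[270:]=0
    b=cv2.morphologyEx(b.astype(np.uint8),cv2.MORPH_CLOSE,np.ones((5,5)))
    cs=[c for c in cv2.findContours(b,cv2.RETR_EXTERNAL,cv2.CHAIN_APPROX_NONE)[0] if cv2.contourArea(c)>800]
    for c in cs:
        hull=cv2.convexHull(c)[:,0];w=cast(P,hull,zt).astype(np.float32)
        a,tri=cv2.minEnclosingTriangle(w.reshape(-1,1,2));tri=tri[:,0]
        e=[np.hypot(*(tri[i]-tri[(i+1)%3])) for i in range(3)]
        i=int(np.argmin(e));r0,r1,tip=tri[i],tri[(i+1)%3],tri[(i+2)%3]
        d=tip-(r0+r1)/2;L=np.hypot(*d);u=d/L
        pr=w@u;L2=pr.max()-pr.min();n=np.array([-u[1],u[0]]);W=np.ptp(w@n)
        mid=(r0+r1)/2; mid=mid+u*(pr.max()+pr.min()-2*mid@u)/2
        f=im[c[:,0,1].min():c[:,0,1].max(),c[:,0,0].min():c[:,0,0].max()].reshape(-1,3).mean(0)
        print("px",c[:,0].mean(0).round(),"area",cv2.contourArea(c),"tri",tri.round(0).tolist(),"tipaz",np.degrees(np.arctan2(u[1],u[0])).round(1),"L",L2.round(),"W",W.round(),"mid",mid.round(1),"rgb",f.round())
E
python3 -c "
from wedge import *
wedge(42)"
```

```text
t 30.6 tcp [ 448.7 -195.7  199.3] psi -179.99 tilt [-0.001  0.   ] w 85.3 F [ 0.3  0.3 -0. ] g 0.0
tcp px [257. 180.]
px [249. 204.] area 1402.0 tri [[414.0, -190.0], [501.0, -168.0], [482.0, -257.0]] tipaz -72.6 L 64.0 W 55.0 mid [ 467.2 -209.3] rgb [186. 165. 135.]
px [363. 188.] area 4037.5 tri [[511.0, -47.0], [483.0, -148.0], [381.0, -90.0]] tipaz 176.0 L 95.0 W 85.0 mid [449.9 -94.4] rgb [155. 131. 105.]
px [253. 153.] area 1073.5 tri [[444.0, -183.0], [441.0, -221.0], [390.0, -197.0]] tipaz 174.4 L 49.0 W 36.0 mid [ 418.2 -199.4] rgb [165. 143. 114.]
```

```bash
sed -i 's/np.ones((5,5)))/np.ones((5,5)))\n    if rng: b[:,:rng[0]]=0;b[:,rng[1]:]=0/; s/    for c in cs:/    if rng: cs=[np.vstack(cs)]\n    for c in cs:/; s/def wedge(zt)/def wedge(zt,rng=None)/; s/>800\]/>150]/' wedge.py
python3 -c "
from wedge import *
wedge(42,(190,310))"
```

```text
t 30.65 tcp [ 448.8 -196.1  199.4] psi 179.98 tilt [-0.001  0.   ] w 85.1 F [-0.4 -0.3 -0.6] g 0.0
tcp px [257. 180.]
px [244. 204.] area 1729.5 tri [[389.0, -197.0], [545.0, -156.0], [545.0, -270.0]] tipaz 173.9 L 158.0 W 83.0 mid [ 472.2 -205.4] rgb [167. 149. 126.]
```

```bash
sed -i 's/b=(S>60)/b=(S>60)\&(S<195)/; s/b\[270:\]=0/b[240:]=0/' wedge.py
python3 -c "
from wedge import *
wedge(42,(190,310))
im=cv2.imread('pics/wd_306.png');cv2.imwrite('pics/wz.png',cv2.resize(im[90:270,170:420],None,fx=3,fy=3,interpolation=cv2.INTER_CUBIC))"
```

```text
t 30.7 tcp [ 448.8 -196.3  199.4] psi 179.96 tilt [-0.001  0.   ] w 85.1 F [0.6 0.3 0.7] g 0.0
tcp px [257. 179.]
px [251. 183.] area 2465.0 tri [[485.0, -242.0], [389.0, -197.0], [503.0, -167.0]] tipaz 175.8 L 101.0 W 66.0 mid [ 443.4 -200.7] rgb [171. 153. 126.]
```

View pics/wz.png

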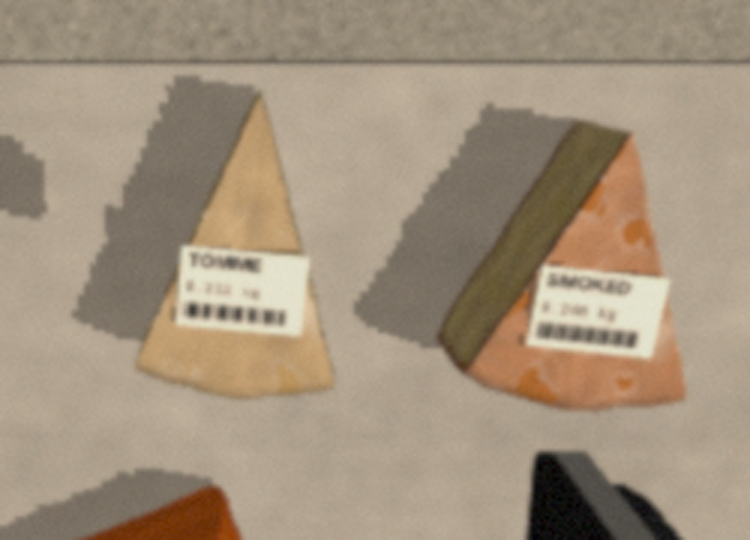

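The pale "TOMME" wedge is at about (443,−200) with its tip at azimuth 175°. The pink "SMOKED" wedge is about 110 mm to its right with its green-brown side showing. I'll grasp the pale one across its sides.

Emit:
jog_arm(plan=[[40, [6, -4, 0], 0.087], [40, [0, 0, 50], 0], [40, [0, 0, 50], 0], [40, [0, 0, 40], 0], [40, [0, 0, 25], 0], [40, [0, 0, 10], 0], [40, [0, 0, 0], 0]], grip_force=45)

```text
clock: 31.62
ee_pos: [442.8, -200.0, 25.0]
orientation: [-0.137, -3.138, -0.0]
wrist_force: [-0.3, 0.1, 0.7]
grip_width: 71.8
grasp_force: 0.0
```

Emit:
jog_arm(plan=[[255, [0, 0, 0], 0], [255, [0, 0, 0], 0], [255, [0, 0, 0], 0], [255, [0, 0, 0], 0], [255, [0, 0, 0], 0]])

```text
clock: 32.25
ee_pos: [443.5, -200.1, 26.3]
orientation: [0.136, 3.137, -0.002]
wrist_force: [-0.9, 0.2, 9.3]
grip_width: 41.9
grasp_force: 41.8
```

Emit:
jog_arm(plan=[[255, [0, 0, -15], 0], [255, [0, 0, -25], 0], [255, [0, 0, -40], 0], [255, [0, 0, -40], 0], [255, [0, 0, 0], 0]])

```text
clock: 32.88
ee_pos: [444.1, -200.4, 148.0]
orientation: [0.136, 3.134, -0.004]
wrist_force: [0.2, 0.4, -2.5]
grip_width: 41.9
grasp_force: 43.3
```

```bash
python3 -c "
from wedge import *
wedge(120,(190,310))"
```

```text
t 32.88 tcp [ 444.1 -200.4  148. ] psi 175.04 tilt [ 0.004 -0.003] w 41.9 F [ 0.2  0.4 -2.5] g 43.3
tcp px [258. 236.]
px [257. 206.] area 3162.0 tri [[392.0, -196.0], [447.0, -183.0], [444.0, -220.0]] tipaz 174.8 L 50.0 W 37.0 mid [ 421. -199.] rgb [184. 161. 130.]
```

Emit:
jog_arm(plan=[[255, [-8.6, 49.3, 0], 0], [255, [-8.6, 49.3, 0], 0], [255, [-8.6, 49.3, 0], 0], [255, [-8.6, 49.3, 0], 0], [255, [-8.6, 49.3, 0], 0], [255, [-8.6, 49.3, 0], 0], [255, [-8.6, 49.3, 0], 0]])

```text
clock: 33.8
ee_pos: [532.3, 140.6, 143.9]
orientation: [-0.136, -3.137, 0.001]
wrist_force: [1.1, 0.3, -2.6]
grip_width: 42.0
grasp_force: 43.5
```

Emit:
jog_arm(plan=[[255, [-8.6, 49.3, 0], 0], [255, [-8.6, 49.3, 0], 0], [255, [0, 0, 30], -0.087], [255, [0, 0, 30], 0], [255, [0, 0, 20], 0], [255, [0, 0, 10], 0], [255, [0, 0, 4], 0], [255, [0, 0, 0], 0]])

```text
clock: 34.8
ee_pos: [558.5, 235.6, 51.3]
orientation: [-0.0, 3.141, 0.0]
wrist_force: [0.3, -0.5, -1.2]
grip_width: 41.8
grasp_force: 43.6
```

Emit:
jog_arm(plan=[[255, [0, 0, 2], 0], [255, [0, 0, 2], 0], [255, [0, 0, 1], 0], [255, [0, 0, 0], 0]])

```text
clock: 35.3
ee_pos: [558.4, 235.7, 46.3]
orientation: [-0.0, 3.141, 0.0]
wrist_force: [-1.3, -0.4, 3.7]
grip_width: 41.8
grasp_force: 44.2
```

Emit:
jog_arm(plan=[[90, [0, 0, 0], 0], [90, [0, 0, 0], 0], [90, [0, 0, 0], 0], [90, [0, 0, -30], 0], [90, [0, 0, -50], 0], [90, [0, 0, -50], 0], [0, [15, -46, -25], 0], [0, [15, -46, 0], 0]])

```text
clock: 36.3
ee_pos: [528.9, 143.0, 203.0]
orientation: [-0.002, 3.138, 0.001]
wrist_force: [0.8, -0.4, -0.5]
grip_width: 85.4
grasp_force: 0.0
```

Emit:
jog_arm(plan=[[0, [15, -46, 0], 0], [0, [15, -46, 0], 0], [0, [16, -46, 0], 0], [0, [16, -46, 0], 0], [0, [16, -46, 0], 0], [0, [0, 0, 0], 0], [0, [0, 0, 0], 0]])

```text
clock: 37.17
ee_pos: [450.5, -86.2, 201.2]
orientation: [0.001, 3.141, 0.0]
wrist_force: [0.1, -0.6, 0.8]
grip_width: 85.4
grasp_force: 0.0
```

```bash
python3 -c "
from wedge import *
wedge(47,(180,330))"
```

```text
t 37.17 tcp [450.5 -86.2 201.2] psi 179.97 tilt [0. 0.] w 85.4 F [ 0.1 -0.6  0.8] g 0.0
tcp px [257. 180.]
px [252. 186.] area 3924.0 tri [[399.0, -86.0], [495.0, -54.0], [495.0, -142.0]] tipaz 172.6 L 94.0 W 73.0 mid [448.5 -92.1] rgb [156. 132. 109.]
```

Emit:
jog_arm(plan=[[20, [3.5, -5.5, 0], 0.155], [20, [0, 0, 50], 0], [20, [0, 0, 50], 0], [20, [0, 0, 40], 0], [20, [0, 0, 25], 0], [20, [0, 0, 8], 0], [20, [0, 0, 0], 0]])

```text
clock: 38.1
ee_pos: [447.2, -91.3, 28.3]
orientation: [-0.241, -3.132, -0.0]
wrist_force: [0.2, -0.2, 0.2]
grip_width: 78.4
grasp_force: 0.0
```

Emit:
jog_arm(plan=[[255, [0, 0, 0], 0], [255, [0, 0, 0], 0], [255, [0, 0, 0], 0], [255, [0, 0, 0], 0], [255, [0, 0, 0], 0]])

```text
clock: 38.72
ee_pos: [447.6, -92.0, 29.2]
orientation: [0.243, 3.13, -0.0]
wrist_force: [-2.6, 2.6, 13.0]
grip_width: 46.8
grasp_force: 40.7
```

Emit:
jog_arm(plan=[[255, [0, 0, -15], 0], [255, [0, 0, -25], 0], [255, [0, 0, -40], 0], [255, [0, 0, -40], 0], [255, [0, 0, 0], 0]])

```text
clock: 39.35
ee_pos: [448.3, -92.4, 150.8]
orientation: [0.243, 3.127, -0.003]
wrist_force: [0.9, -1.4, -2.1]
grip_width: 46.6
grasp_force: 42.6
```

```bash
python3 -c "
from wedge import *
wedge(120,(190,310))"
```

```text
t 39.35 tcp [448.3 -92.4 150.8] psi 171.13 tilt [ 0.005 -0.002] w 46.6 F [ 0.9 -1.4 -2.1] g 42.6
tcp px [257. 234.]
px [255. 211.] area 3016.0 tri [[454.0, -74.0], [448.0, -115.0], [403.0, -88.0]] tipaz 172.3 L 45.0 W 40.0 mid [429.  -91.2] rgb [171. 144. 115.]
```

Emit:
jog_arm(plan=[[255, [-13, 41.3, 0], 0], [255, [-13, 41.3, 0], 0], [255, [-13, 41.3, 0], 0], [255, [-13, 41.3, 0], 0], [255, [-13, 41.3, 0], 0], [255, [-13, 41.3, 0], 0], [255, [0, 0, 0], -0.155], [255, [0, 0, 0], 0]])

```text
clock: 40.4
ee_pos: [561.6, 141.2, 146.7]
orientation: [0.0, -3.14, 0.0]
wrist_force: [-0.7, -0.4, -1.9]
grip_width: 46.5
grasp_force: 42.9
```

Emit:
jog_arm(plan=[[255, [0, 0, 35], 0], [255, [0, 0, 30], 0], [255, [0, 0, 20], 0], [255, [0, 0, 9], 0], [255, [0, 0, 3], 0], [255, [0, 0, 0], 0]])

```text
clock: 41.15
ee_pos: [562.4, 140.9, 51.5]
orientation: [0.001, 3.141, 0.0]
wrist_force: [0.2, 0.2, -2.1]
grip_width: 46.7
grasp_force: 42.9
```

Emit:
jog_arm(plan=[[255, [0, 0, 2], 0], [255, [0, 0, 1.5], 0], [255, [0, 0, 0], 0]])

```text
clock: 41.52
ee_pos: [562.7, 141.0, 49.2]
orientation: [-0.0, 3.14, 0.0]
wrist_force: [-6.5, -1.7, 18.7]
grip_width: 46.4
grasp_force: 45.7
```

Emit:
jog_arm(plan=[[90, [0, 0, 0], 0], [90, [0, 0, 0], 0], [90, [0, 0, 0], 0], [90, [0, 0, -30], 0], [90, [0, 0, -50], 0], [90, [0, 0, -60], 0], [90, [0, 0, -60], 0], [90, [0, 0, 0], 0]])

```text
clock: 42.52
ee_pos: [563.8, 141.2, 251.9]
orientation: [-0.0, 3.135, 0.001]
wrist_force: [0.8, 0.4, -0.8]
grip_width: 55.3
grasp_force: 0.0
```

Run:
```python
from wedge import *
wedge(66)
P=camera_params("top");im=grab_frame("top")
h=cv2.cvtColor(im,cv2.COLOR_RGB2HSV);H,S,V=[h[...,i].astype(int) for i in range(3)]
blobs(P,(H>6)&(H<30)&(S>55)&(V>60),60,15,(180,155,480,232))
```

```text
t 42.52 tcp [563.8 141.2 251.9] psi -179.99 tilt [0.007 0.001] w 55.3 F [ 0.8  0.4 -0.8] g 0.0
tcp px [257. 172.]
px [201. 199.] area 355.5 tri [[565.0, 88.0], [668.0, 83.0], [565.0, 72.0]] tipaz 1.5 L 59.0 W 9.0 mid [594.8  80.9] rgb [169. 101.  56.]
px [256. 181.] area 2115.5 tri [[515.0, 138.0], [610.0, 185.0], [610.0, 99.0]] tipaz -177.6 L 93.0 W 72.0 mid [564.1 140.3] rgb [176. 152. 129.]
px [341. 173.] area 2788.5 tri [[605.0, 270.0], [606.0, 187.0], [490.0, 229.0]] tipaz 179.9 L 97.0 W 72.0 mid [556.8 228.6] rgb [136. 122. 102.]
px [228.  73.] area 1271.0 tri [[440.0, 91.0], [464.0, 152.0], [500.0, 100.0]] tipaz 96.1 L 37.0 W 40.0 mid [467.8 113.6] rgb [149. 121.  80.]
37 [251.2 176.4] [596.7  78.8] rect [598.3  79.4] [ 8.3 58.3] 89.5
278 [325.5 180.3] [ 577.4 -227.9] rect [ 587.9 -230.1] [72.  98.8] 25.9
```

Both wedges lie flat in the chamber at (564,140) and (557,229). Now to find the lid handle and close the lid.

Emit:
jog_arm(plan=[[170, [12, 0, -50], 0], [170, [12, 0, -50], 0], [170, [13, 0, -50], 0], [170, [0, 52, 0], 0], [170, [0, 52, 0], 0], [170, [0, 52, 0], 0], [170, [0, 52, 0], 0], [170, [0, 50, 0], 0]])

```text
clock: 43.62
ee_pos: [524.9, 400.7, 395.9]
orientation: [0.0, -3.139, 0.002]
wrist_force: [0.8, -0.3, 0.9]
grip_width: 28.3
grasp_force: 0.0
```

Emit:
jog_arm(plan=[[170, [0, 0, 0], 0], [170, [0, 0, 0], 0]])

```text
clock: 43.88
ee_pos: [525.3, 398.8, 396.2]
orientation: [0.001, -3.14, 0.002]
wrist_force: [-0.4, 0.0, 1.0]
grip_width: 28.1
grasp_force: 0.0
```

Run:
```python
from h import *
s,m=pose();P=camera_params("wrist");im=grab_frame("wrist");cv2.imwrite("pics/lid.png",im[:,:,::-1])
V=im.max(2).astype(int)
for y in (397,407,417,427): print(y,proj(P,[[477,y,327],[527,y,327],[577,y,327]]).round(0).tolist())
for x in (480,500,520,535):
    v=int(proj(P,[[x,417,327]])[0,1]);d=V[v]<45;r=np.flatnonzero(np.diff(np.r_[0,d.astype(int),0]))
    if len(r): print("x",x,"v",v,[(int(a),int(b),cast(P,[[(a+b-1)/2,v]],327)[0].round(1).tolist()) for a,b in zip(r[::2],r[1::2]) if b-a>4])
```

```text
t 43.88 tcp [525.3 398.8 396.2] psi -179.97 tilt [-0.002 -0.001] w 28.1 F [-0.4  0.   1. ] g 0.0
397 [[255.0, 139.0], [255.0, 213.0], [255.0, 278.0]]
407 [[271.0, 139.0], [270.0, 213.0], [269.0, 278.0]]
417 [[286.0, 139.0], [284.0, 213.0], [282.0, 278.0]]
427 [[302.0, 139.0], [299.0, 213.0], [296.0, 278.0]]
x 480 v 144 [(277, 293, [479.9, 416.0]), (410, 428, [479.9, 501.3])]
x 500 v 174 [(277, 292, [499.5, 416.1])]
x 520 v 203 [(277, 292, [519.5, 416.7])]
x 535 v 224 [(277, 291, [534.7, 416.7])]
```

Emit:
jog_arm(plan=[[170, [0, 17.5, 0], 0], [170, [0, 0, 0], 0], [170, [0, 0, 30], 0], [170, [0, 0, 20], 0], [170, [0, 0, 10], 0], [255, [0, 0, 0], 0], [255, [0, 0, 0], 0], [255, [0, 0, 0], 0]], grip_force=25)

```text
clock: 44.92
ee_pos: [525.0, 416.2, 337.4]
orientation: [0.0, -3.141, 0.001]
wrist_force: [-2.8, -0.8, -9.3]
grip_width: 10.7
grasp_force: 25.3
```

Run:
```python
from h import *
s,m=pose()
r=np.hypot(289,52);a0=np.arctan2(52,289);q=lambda t:np.array([-r*np.cos(a0+t),r*np.sin(a0+t)])
ts=np.linspace(1.75,0,22)
p=np.array([q(t) for t in ts]);print(np.round(np.diff(p,axis=0),1).tolist())
```

```text
t 44.92 tcp [525.  416.2 337.4] psi -179.99 tilt [-0.001 -0.001] w 10.7 F [-2.8 -0.8 -9.3] g 25.3
[[-23.3, 7.6], [-23.8, 5.6], [-24.2, 3.6], [-24.4, 1.6], [-24.5, -0.4], [-24.3, -2.5], [-24.0, -4.5], [-23.6, -6.5], [-23.0, -8.4], [-22.2, -10.3], [-21.3, -12.1], [-20.2, -13.8], [-19.0, -15.5], [-17.6, -17.0], [-16.1, -18.4], [-14.5, -19.7], [-12.8, -20.8], [-11.1, -21.8], [-9.2, -22.7], [-7.3, -23.3], [-5.3, -23.9]]
```

Emit:
jog_arm(plan=[[255, [0, -23.3, -7.6], 0], [255, [0, -23.8, -5.6], 0], [255, [0, -24.2, -3.6], 0], [255, [0, -24.4, -1.6], 0], [255, [0, -24.5, 0.4], 0], [255, [0, -24.3, 2.5], 0], [255, [0, -24, 4.5], 0], [255, [0, 0, 0], 0]])

```text
clock: 45.92
ee_pos: [526.6, 245.5, 349.9]
orientation: [0.004, 3.137, 0.0]
wrist_force: [9.7, 0.1, 0.1]
grip_width: 11.3
grasp_force: 25.8
```

Emit:
jog_arm(plan=[[255, [0, -23.6, 6.5], 0], [255, [0, -23, 8.4], 0], [255, [0, -22.2, 10.3], 0], [255, [0, -21.3, 12.1], 0], [255, [0, -20.2, 13.8], 0], [255, [0, -19, 15.5], 0], [255, [0, -17.6, 17], 0], [255, [0, 0, 0], 0]])

```text
clock: 46.92
ee_pos: [526.2, 99.1, 265.2]
orientation: [0.003, 3.138, -0.001]
wrist_force: [8.8, 1.3, -4.2]
grip_width: 10.6
grasp_force: 25.0
```

Emit:
jog_arm(plan=[[255, [0, -16.1, 18.4], 0], [255, [0, -14.5, 19.7], 0], [255, [0, -12.8, 20.8], 0], [255, [0, -11.1, 21.8], 0], [255, [0, -9.2, 22.7], 0], [255, [0, -7.3, 23.3], 0], [255, [0, -4.5, 20], 0], [255, [0, 0, 0], 0]])

```text
clock: 47.92
ee_pos: [526.0, 25.5, 118.5]
orientation: [0.0, 3.139, 0.004]
wrist_force: [7.8, 10.4, -5.3]
grip_width: 10.8
grasp_force: 26.0
```

Emit:
jog_arm(plan=[[255, [0, -0.5, 3], 0], [255, [0, 0, 2], 0], [255, [0, 0, 1], 0], [255, [0, 0, 0], 0]])

```text
clock: 48.42
ee_pos: [526.8, 25.4, 115.4]
orientation: [-0.001, 3.135, 0.004]
wrist_force: [-2.4, 11.5, 27.6]
grip_width: 10.3
grasp_force: 30.1
```

Emit:
jog_arm(plan=[[170, [0, 0, 0], 0], [170, [0, 0, 0], 0], [170, [0, 0, 0], 0], [170, [0, 0, -40], 0], [170, [0, 0, -50], 0], [170, [0, 0, -50], 0], [170, [30, 0, -20], 0], [170, [0, 0, 0], 0]])

```text
clock: 49.42
ee_pos: [494.6, 24.9, 273.9]
orientation: [0.0, 3.139, -0.001]
wrist_force: [0.5, 0.9, -0.3]
grip_width: 28.1
grasp_force: 0.0
```

Run:
```python
from h import *
s,m=pose();P=camera_params("wrist");im=grab_frame("wrist");cv2.imwrite("pics/fin.png",im[:,:,::-1])
V=im.max(2).astype(int)
for x in (490,510,527,540):
    v=int(proj(P,[[x,25,104]])[0,1]);d=V[v]<45;r=np.flatnonzero(np.diff(np.r_[0,d.astype(int),0]))
    print("x",x,"v",v,[(int(a),int(b),cast(P,[[(a+b-1)/2,v]],104)[0].round(1).tolist()) for a,b in zip(r[::2],r[1::2]) if b-a>3])
P=camera_params("top");h=cv2.cvtColor(grab_frame("top"),cv2.COLOR_RGB2HSV);H,S,Vv=[h[...,i].astype(int) for i in range(3)]
blobs(P,(H>6)&(H<30)&(S>25)&(Vv>60),60,15,(180,155,480,232));blobs(P,((H<6)|(H>172))&(S>150),20,10,(180,158,480,232))
```

```text
t 49.42 tcp [494.6  24.9 273.9] psi 180.0 tilt [ 0.002 -0.   ] w 28.1 F [ 0.5  0.9 -0.3] g 0.0
x 490 v 171 [(252, 262, [489.6, 24.3])]
x 510 v 190 [(252, 262, [509.2, 24.3])]
x 527 v 206 [(252, 262, [526.4, 24.3])]
x 540 v 218 [(253, 262, [539.6, 24.8])]
125878 [251.4 210. ] [471.6  76.1] rect [569.2  48.9] [2210.4 1597.9] 89.8
15 [388.1 167.5] [ 628.  -489.7] rect [ 630.  -492.7] [ 7.9 36. ] 17.8
57 [212.6 177.6] [593.1 237.6] rect [593.6 237.8] [53.6 20.8] 89.4
79 [235.8 176.6] [596.2 142. ] rect [595.6 144.6] [67.  30.2] 75.3
46 [236.1 188.4] [547.5 141. ] rect [543.1 138.3] [35.7 33. ] 10.8
34 [212.6 190.9] [537.9 237.2] rect [536.5 239. ] [22.6 37.9] 74.2
21 [239.8 208.5] [464.7 126.5] rect [464.6 127.6] [12.3 28.7] 89.6
77 [368.5 202.1] [ 488.2 -413.6] rect [ 486.7 -413.6] [12.7 80.7] 87.7
```

```bash
python3 -c "
from cell import *
print(job_done())"
```

```text
the job is handed in; nothing more can be done
None
```

I handed the job in at about 49 s of the 210 s. The nut's white stripe is at the red mark, the wrench lies flat on its mat, and both wedges present are flat on the chamber floor. The lid is fully shut, and I kept clear of the decoy and the bystanders.

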